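Seat a sculpture base in the squaring jig

TASK

Seat the dark wooden sculpture base in the squaring jig: push it over the board until its long side lies flush against the long fence and one end is hard up against the fixed end stop, and push the sliding metal stop up against its other end, leaving no gaps. Only push, with the fingertips or the outside of the fingers: do not lift or tip the base, and do not reach astride the sliding stop to pinch it. Leave the other objects on the board and the bench where they are.

Things in the scene. Friction and masses are not known exactly. Their poses are not given: they have to be found in the camera images.
- jig: Squaring jig, fixed, turned up to 0.2 rad: plywood board 300 (x) x 480 (y) x 12 mm. Origin: centre of its underside, on the bench. In its axes: a wooden fence along the far (+x) side, working face at x = +100 mm; fixed wooden end stop at left, working face (looking to -y) at y = +150 mm, from x = -40 to +100 mm. Both are 30 mm thick and rise 26 mm above the board's top.
- seat (a point): Point on the board's top (12 mm above the bench) where the centre of the base's underside lies once the base is seated: 50 mm from the fence face and 70 mm from the end stop's face. Jig coordinates (50, 80, 12) mm; axes as the jig's.
- base: Loose dark wooden block 100 (x) x 140 (y, the long way) x 36 mm high, 0.3 to 0.6 kg, with a flat brass disc in its top. Lies on the board between sliding stop and end stop, off the fence and turned up to 0.3 rad from the jig's axes. Origin: centre of its underside. It slides at about 2 to 5 N.
- slide_stop (a joint): Travel (m) of the sliding stop, an aluminium block 70 (jig x) x 30 (jig y) x 40 mm high with a dark disc on top, running along the board's dark slot in jig +y, towards the end stop. Starts at 0 to 0.04; reads 0.160 when it touches a fully seated base. Cannot be lifted or turned, takes 2 N to push (more when it pushes the base), stays where it is left.
- stop_back (a point): Centre of the sliding stop's back face (looking to jig -y, away from the base), 33 mm above the bench; moves with the stop; axes as the jig's. The front face, which meets the base, is 30 mm further along +y. Its jig x is always 55 mm; at travel 0 its jig y is -180 mm.
- finial: Bystander: small turned brass finial, 38 mm across, 52 mm high, standing on the board's near left corner. Origin: centre of its underside.
- offcut: Bystander: pale wood offcut 45 x 60 x 28 mm, lying on the board's near right corner. Origin: centre of its underside.
- glue: Bystander: white glue bottle, 60 mm across, 150 mm high, on the bench left of the jig. Origin: centre of its underside.
- brushes: Bystander: terracotta pot of brushes, 84 mm across, about 200 mm high with the brushes, on the bench right of the jig. Origin: centre of its underside.
- hammer: Bystander: hammer lying on the bench to the left. Origin: under its middle.
- maquette: Bystander: small stepped brass model on a wooden foot 60 x 90 mm, 52 mm high, on the bench right of the jig. Origin: centre of its underside.
- screwdriver: Bystander: screwdriver lying on the bench left of the jig. Origin: under its middle.
Not all that is in view belongs to the job. Leave any green look-alike of the base alone.

How it is judged:
At the end, for the whole second after the job is handed in: The base lies flat on the board, its centre within 3 mm of the seat both across (fence) and along (end stop), square to the jig within 0.035 rad (2 degrees), the sliding stop's face within 3 mm of its end, all at rest (x of base in the frame of seat between -0.003 and 0.003 m and y of base in the frame of seat between -0.003 and 0.003 m and z of base in the frame of seat between -0.004 and 0.004 m and angle between the y axis of base and the y axis of jig, either way round below 0.035 rad and angle between base's own z axis and vertical below 0.04 rad and y of base in the frame of stop_back below 0.103 m and value of joint slide_stop above 0.156 m and linear speed of base below 0.01 m/s); the robot touches nothing.
It fails at once if the base is lifted more than 8 mm off the board or tipped by more than 0.2 rad (z of base in the frame of seat above 0.008 m or angle between base's own z axis and vertical above 0.2 rad).
It fails at once if the fingers reach astride the sliding stop (the grasp point between the pads comes inside its outline, less than 12 mm above its top) (x of the grasp point in the frame of stop_back between -0.038 and 0.038 m and y of the grasp point in the frame of stop_back between 0.003 and 0.027 m and z of the grasp point in the frame of stop_back below 0.032 m).
It fails at once if a bystander is moved more than 20 mm (distance of any of finial, offcut, glue, brushes, hammer, maquette, screwdriver from where it was at the start of the episode above 0.02 m).
It also fails if it takes over 45 s, if anything falls off the work surface, if the arm or the gripper's body presses on something with over 40 N, if the wrist force passes 120 N, or if a joint passes its speed limit or range.

ROBOT

A 6-joint arm with a two-finger parallel gripper is mounted at the origin on the work surface. World frame = base frame: x ahead of the robot, y to its left, z up, the work surface at z = 0. Lengths are in m, angles in rad, forces in N, time in s.
With the tool pointing down it reaches from about 0.375 to 0.975 m from the base axis. Payload 3.8 kg.
Tool frame: the origin (TCP) lies between the finger pads; the fingertips stand ctrl.finger_overhang ahead of it and the grasp point (between the pads) lies 3 mm ahead of it (ctrl.finger_overhang is the distance from the TCP to the fingertips, in m); z points along the fingers, y is the line along which they close (so a half turn about z gives the same grasp; the last joint's range is limited). The gripper opens to 88 mm and grips with 3 to 60 N. Pads are 18 mm wide; open, the fingers measure 123 mm over their backs; the gripper's body (75 mm by 187 mm) begins 45 mm behind the grasp point.
Start: joints at [1.2, 0.264, 1.604, -0, 1.274, -0.037], TCP at [0.221, 0.638, 0.261] pointing down, gripper open.
Joint ranges: [-2.63, 2.63], [-0.94, 2.18], [0.31, 2.57], [-1.31, 4.45], [0, 2.66], [-2.55, 2.55]. Speed limits (rad/s): [2.57, 2.57, 3.14, 3.14, 3.14, 3.14].

INTERFACE

Orientations are given as a unit quaternion [w, x, y, z].
In Python, from cell import ctrl, optics gives the robot as it stands. The module is installed in compiled form; this text tells all that it offers.
- The arm moves only by the tool arm_command, never from a script. Its argument "series" is a list of rows, each a list of 3 entries, a list of its own where there are three numbers: the turn, a rotation vector about the tool's x, y, z in rad, then the shift along the tool's x, y, z in mm, then the opening, from -1 (shut) to 1 (fully open). A call has 1 to 12 rows; each row is the pose to reach, as a shift and turn from the pose commanded when the call began, along the tool's axes at that moment; what a row does not reach only later rows make up. A row lasts 1/12 s, in which the tool goes at most 41.7 mm and 7.16 degrees, less where a joint would pass 70% of its speed; a pose out of reach is approached as far as the arm can. A call with a gripper value outside its range is refused whole. The fingers move at their own pace and stop on an object; the grip force is fixed at half the most. Time passes only in rows, so rows that repeat a pose let the fingers close. It gives the time, the measured TCP pose, the force, the opening and the grip force at its end, in the units of the state.
- ctrl.read_state(): the state, without advancing time (a new reading comes with each control period).
- optics.capture(name): name is "side" or "top" or "wrist"; returns a dict with "image" (400x640x3 uint8, red, green, blue), "K" (3x3 intrinsics, pixels), "k1" (the pictures are not rectified: a ray, as slopes to the right and down, at radius r is drawn at 1 + k1 r^2 times it, then the intrinsics apply), "origin" and "attitude" of the camera in the world. Camera axes: x right, y up, looking along -z (the intrinsics and any distortion apply to the point x, -y, -z); pixel columns grow to the right and rows downward; lengths in m; the calibration is good to about 2 mm. A picture is of the moment at which its call begins. There is no depth.
- ctrl.hand_in(): hands the job in; it is judged then, once.
The state is a dict: "time": time; "joint_positions": joint angles; "qd": joint speeds; "joint_efforts": joint torques, N m; "tcp_pos": TCP position; "tool_rot": TCP orientation; "ft_force": force on the tool from outside, world axes, zero at the start; "torque": the same for the moment, N m; "grip_width": opening from 0.0 (shut) to 1.0 (fully open); "grip_force": force on a finger pad.
Only numpy, scipy, OpenCV 4.12 (cv2) and the standard library are available. Lean on these libraries where they do the work, as an engineer would, in place of code of your own. Each camera call takes 0.05 s, during which the arm holds its last target. There are 200 camera calls.

## Working session

There is one attempt and no reset: what is moved stays moved. The work goes in short steps, Python scripts to look and compute and a tool call to move; the robot and the scene stay as the last step left them, time stands still between calls to the robot, and variables do not carry over. Pictures are saved under pics/ and viewed, at most 10 in all, crops included, and the job is handed in when it is done.

Besides the shell and the picture viewer there is one more tool, called after "Call:" by a JSON object that holds its "op" and its "data". arm_command: Moves the arm, as the interface text tells. Its arguments: {"type":"object","properties":{"series":{"type":"array","items":{"type":"array"}}},"required":["series"]}

```bash
mkdir -p pics; cat > h.py <<'E'
import numpy as np, cv2
from scipy.spatial.transform import Rotation as R
from cell import ctrl, optics
def rot(q): return R.from_quat([q[1],q[2],q[3],q[0]])
def att(c):
    a=np.array(c["attitude"]); return a if a.shape==(3,3) else rot(a).as_matrix()
def ray(c,u,v):
    K=np.array(c["K"]); k=float(c["k1"])
    p=cv2.undistortPoints(np.array([[[u,v]]],float),K,np.array([k,0,0,0.]))[0,0]
    return att(c)@np.array([p[0],-p[1],-1.])
def onplane(c,u,v,z):
    d=ray(c,u,v); o=np.array(c["origin"]); return o+d*(z-o[2])/d[2]
def proj(c,P):
    q=(np.array(P,float)-c["origin"])@att(c); q=q*[1,-1,-1]
    return cv2.projectPoints(q.reshape(-1,1,3),np.zeros(3),np.zeros(3),np.array(c["K"]),np.array([c["k1"],0,0,0.]))[0][:,0]
E
python3 - <<'E'
from h import *
import pickle
print(ctrl.finger_overhang, ctrl.read_state())
for n in("top","side"):
    c=optics.capture(n); pickle.dump({k:(np.array(v)) for k,v in c.items()},open(n+".pkl","wb"))
    print(n,c["origin"],c["attitude"],c["K"],c["k1"])
    cv2.imwrite(f"pics/{n}0.png",c["image"][:,:,::-1])
E
```

```text
0.022 {'time': 0.0, 'joint_positions': array([ 1.20012990e+00,  2.64756684e-01,  1.60536866e+00, -1.65566898e-05,
        1.27371587e+00, -3.69271598e-02]), 'qd': array([ 0.00091041,  0.00153152, -0.00031401, -0.00010573, -0.00132413,
       -0.00013801]), 'joint_efforts': array([ 1.12080692e-03, -5.02130198e+01, -3.56868410e+01,  7.29064085e-02,
        2.97236326e-02, -1.69622654e-04]), 'tcp_pos': array([0.22089708, 0.63712509, 0.25938847]), 'tool_rot': array([-2.19792722e-04,  1.66093779e-01,  9.86109321e-01, -1.10261498e-03]), 'ft_force': array([-0.94568446, -0.08017215, -0.09778187]), 'torque': array([-0.03393439,  0.00962486, -0.01687075]), 'grip_force': 0.0, 'grip_width': 1.001840255048573}
top [ 0.22548579 -0.01267541  1.62253521] [-0.69410241 -0.06082289  0.04511393  0.71588209] [[464.94356897   0.         322.37131887]
 [  0.         464.94356897 199.92609098]
 [  0.           0.           1.        ]] 0.019912105298785645
side [ 0.3060215  -0.6655207   0.78537697] [ 0.92299698  0.36738703 -0.05078469 -0.10258785] [[366.03880237   0.         311.12101079]
 [  0.         366.03880237 198.02329307]
 [  0.           0.           1.        ]] 0.02024274736148218
```

View pics/top0.png

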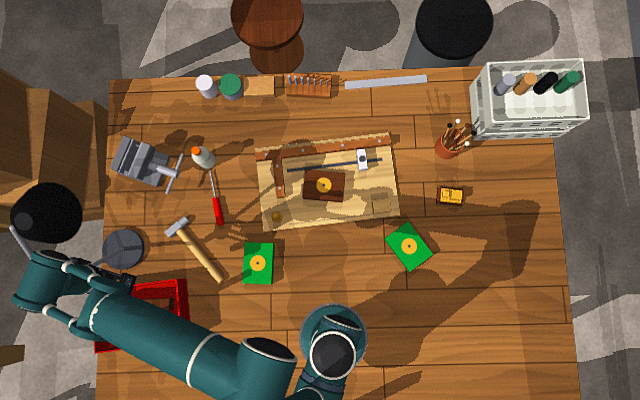

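View pics/side0.png

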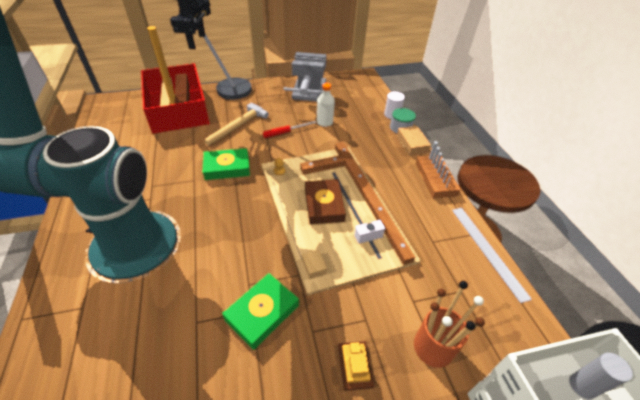

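The top view shows the jig at about (255..400, 133..230), with the base near (324,185), the slide stop near (362,159) and the finial near (276,216). Enlarging both views to measure.

```bash
python3 - <<'E'
import cv2
a=cv2.imread("pics/top0.png")[125:240,245:410]; cv2.imwrite("pics/topc.png",cv2.resize(a,None,fx=4.8,fy=4.8,interpolation=cv2.INTER_CUBIC))
a=cv2.imread("pics/side0.png")[140:295,260:420]; cv2.imwrite("pics/sidec.png",cv2.resize(a,None,fx=3.8,fy=3.8,interpolation=cv2.INTER_CUBIC))
E
```

```text
(no output)
```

View pics/topc.png

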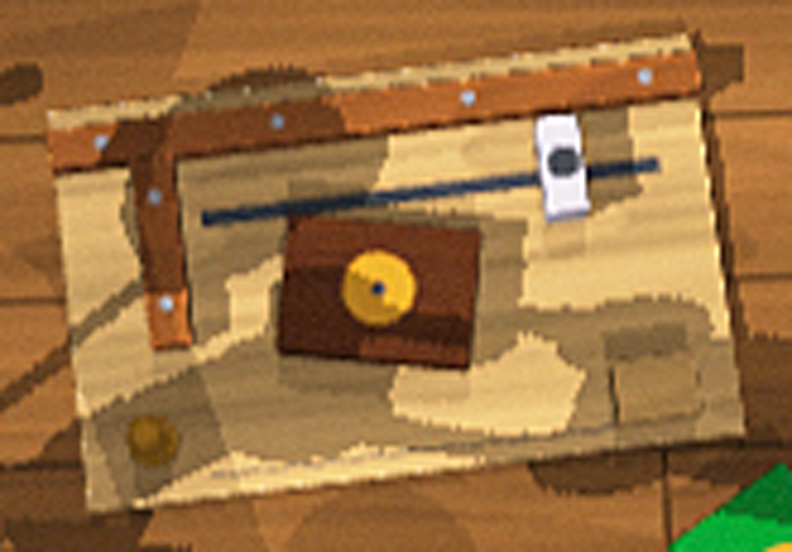

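View pics/sidec.png

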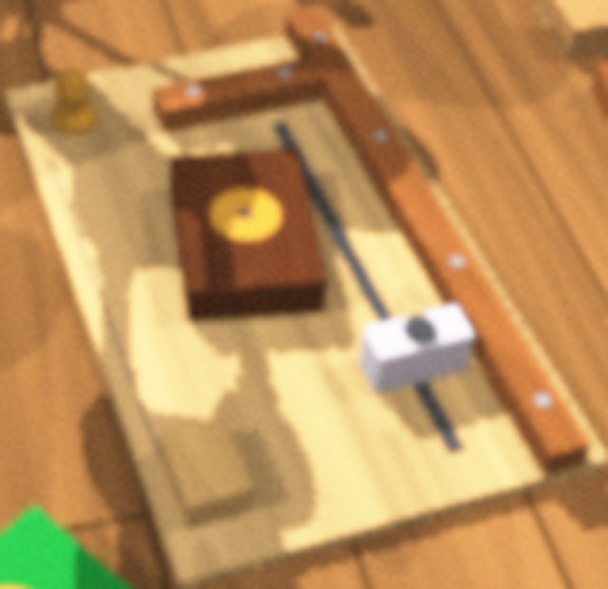

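```bash
cat > m.py <<'E'
from h import *
import pickle
from scipy.optimize import least_squares
T=pickle.load(open("top.pkl","rb")); S=pickle.load(open("side.pkl","rb"))
t=lambda x,y:((x+.5)/4.8-.5+245,(y+.5)/4.8-.5+125)
s=lambda x,y:((x+.5)/3.8-.5+260,(y+.5)/3.8-.5+140)
jig=[(T,t(48,112),(.15,.24,.012)),(T,t(690,35),(.15,-.24,.012)),(T,t(742,435),(-.15,-.24,.012)),(T,t(90,510),(-.15,.24,.012)),
(S,s(182,585),(-.15,-.24,.012)),(S,s(8,92),(-.15,.24,.012)),
(T,t(190,348),(-.04,.15,.038)),(S,s(157,92),(-.04,.18,.038))]
def W(p,P,z0=0):
    c,s_=np.cos(p[2]),np.sin(p[2]); x,y,z=P
    return [p[0]+c*x-s_*y,p[1]+s_*x+c*y,z]
def res(p,L): return np.concatenate([proj(c,[W(p,P)])[0]-uv for c,uv,P in L])
f=least_squares(res,[.56,0,-.1],args=(jig,),loss='soft_l1'); j=f.x; print("jig",j,f.fun.round(1))
b=[(T,t(290,216),(.05,.07,.048)),(T,t(481,230),(.05,-.07,.048)),(T,t(379,288),(0,0,.048)),(S,s(245,212),(0,0,.048)),
(S,s(171,157),(-.05,.07,.048)),(S,s(294,150),(.05,.07,.048)),(S,s(324,282),(.05,-.07,.048)),(S,s(188,291),(-.05,-.07,.048))]
f=least_squares(res,[.56,0,0],args=(b,),loss='soft_l1'); print("base",f.x,f.fun.round(1))
def tojig(p): d=np.array(p[:2])-j[:2]; c,s_=np.cos(j[2]),np.sin(j[2]); return np.array([c*d[0]+s_*d[1],-s_*d[0]+c*d[1]])*1000
print("base in jig",tojig(f.x),f.x[2]-j[2])
for c,uv in((T,t(563,161)),(S,s(421,330))): w=onplane(c,*uv,.052); print("stop disc",w,tojig(w))
for c,uv in((T,t(101,143)),(T,t(645,77)),(T,t(167,304)),(S,s(542,400)),(S,s(193,92))): print("bolt jig",tojig(onplane(c,*uv,.038)))
for P in ((.05,.08,.048),(-.1,.08,.048),(-.1,-.05,.04),(.055,-.26,.04)): print(P,W(j,P))
st=ctrl.read_state(); print(st["tcp_pos"],rot(st["tool_rot"]).as_matrix().round(3))
E
python3 m.py
```

```text
jig [0.5368146  0.00266934 0.08752979] [ 0.4 -0.   0.1 -0.1  1.2 -0.4 -0.2  0.3 -0.2 -0.4 -0.2 -0.5  0.6 -1.2
 -0.9 -1.4]
base [ 0.51490883  0.01300461 -0.11991977] [-0.2 -0.2  0.3  0.2  0.1  0.6 -0.1  0.8 -0.8 -0.9  0.7 -1.1  1.1 -0.1
 -0.3  0.2]
base in jig [-20.91841487  12.21065492] -0.2074495520306395
stop disc [ 0.60481327 -0.1219422   0.052     ] [  56.84505602 -130.0788035 ]
stop disc [ 0.60392015 -0.12074189  0.052     ] [  56.06028368 -128.80502034]
bolt jig [114.68264238 201.47364848]
bolt jig [ 115.09407196 -198.66531161]
bolt jig [ -9.98689627 165.76558406]
bolt jig [ 114.59736785 -197.48208309]
bolt jig [-11.19026913 164.2449402 ]
(0.05, 0.08, 0.048) [np.float64(0.5796297389684015), np.float64(0.08673398367652427), 0.048]
(-0.1, 0.08, 0.048) [np.float64(0.4302039819543114), np.float64(0.07362127454507145), 0.048]
(-0.1, -0.05, 0.04) [np.float64(0.4415683298682372), np.float64(-0.05588104820047338), 0.04]
(0.055, -0.26, 0.04) [np.float64(0.6143327382334977), np.float64(-0.25152730858436506), 0.04]
[0.22093368 0.63720393 0.25949645] [[-0.945  0.328 -0.001]
 [ 0.328  0.945 -0.002]
 [ 0.    -0.002 -1.   ]]
```

```bash
cat > g.py <<'E'
from h import *
import sys
J=(0.5368,0.0027,0.0875)
c,s=np.cos(J[2]),np.sin(J[2])
def w(x,y): x,y=x/1e3,y/1e3; return np.array([J[0]+c*x-s*y,J[1]+s*x+c*y])
st=ctrl.read_state(); Rm=rot(st["tool_rot"]); p=st["tcp_pos"]
d=p[:2]-J[:2]; print("t",round(st["time"],2),"tcp jig",np.round([1e3*(c*d[0]+s*d[1]),1e3*(-s*d[0]+c*d[1]),1e3*p[2]],1),"F jig",np.round([c*st["ft_force"][0]+s*st["ft_force"][1],-s*st["ft_force"][0]+c*st["ft_force"][1],st["ft_force"][2]],1),"open",round(st["grip_width"],2))
Rt=R.from_matrix(np.array([[-c,-s,0],[-s,c,0],[0,0,-1.]]).T)
Rt=R.from_matrix(np.column_stack([[-c,-s,0],[-s,c,0],[0,0,-1.]]))
print("turn",(Rm.inv()*Rt).as_rotvec().round(4))
a=list(map(float,sys.argv[1:]))
for i in range(0,len(a),3):
    g=np.r_[w(a[i],a[i+1]),a[i+2]/1e3]; print(a[i:i+3],"shift",(Rm.inv().apply(g-p)*1e3).round(1))
E
python3 g.py -112 12 200 -112 12 42
python3 - <<'E'
import sys; sys.path.insert(0,'.')
from m import *
for n,uv,z in(("finial",t(152,440),.06),("offcut",t(655,380),.04),("glue",(203,157),.1),("brush",(449,147),.08)): print(n,tojig(onplane(T,*uv,z)))
E
```

```text
t 0.1 tcp jig [-259.2  659.7  259.5] F jig [ 0.5 -0.2 -0.6] open 1.0
turn [-0.002  -0.0005 -0.4213]
[-112.0, 12.0, 200.0] shift [-399.2 -530.7   60.5]
[-112.0, 12.0, 42.0] shift [-399.2 -530.4  218.5]
jig [0.5368146  0.00266934 0.08752979] [ 0.4 -0.   0.1 -0.1  1.2 -0.4 -0.2  0.3 -0.2 -0.4 -0.2 -0.5  0.6 -1.2
 -0.9 -1.4]
base [ 0.51490883  0.01300461 -0.11991977] [-0.2 -0.2  0.3  0.2  0.1  0.6 -0.1  0.8 -0.8 -0.9  0.7 -1.1  1.1 -0.1
 -0.3  0.2]
base in jig [-20.91841487  12.21065492] -0.2074495520306395
stop disc [ 0.60481327 -0.1219422   0.052     ] [  56.84505602 -130.0788035 ]
stop disc [ 0.60392015 -0.12074189  0.052     ] [  56.06028368 -128.80502034]
bolt jig [114.68264238 201.47364848]
bolt jig [ 115.09407196 -198.66531161]
bolt jig [ -9.98689627 165.76558406]
bolt jig [ 114.59736785 -197.48208309]
bolt jig [-11.19026913 164.2449402 ]
(0.05, 0.08, 0.048) [np.float64(0.5796297389684015), np.float64(0.08673398367652427), 0.048]
(-0.1, 0.08, 0.048) [np.float64(0.4302039819543114), np.float64(0.07362127454507145), 0.048]
(-0.1, -0.05, 0.04) [np.float64(0.4415683298682372), np.float64(-0.05588104820047338), 0.04]
(0.055, -0.26, 0.04) [np.float64(0.6143327382334977), np.float64(-0.25152730858436506), 0.04]
[0.22093368 0.63720393 0.25949645] [[-0.945  0.328 -0.001]
 [ 0.328  0.945 -0.002]
 [ 0.    -0.002 -1.   ]]
finial [-109.88876188  184.17020634]
offcut [-107.3229102  -175.57916112]
glue [114.83160094 405.38911939]
brush [  52.47522244 -424.47625924]
```

Call:
{"op": "arm_command", "data": {"series": [[[0,0,-0.421],[-399,-530,40],1],[[0,0,-0.421],[-399,-530,40],1],[[0,0,-0.421],[-399,-530,40],1],[[0,0,-0.421],[-399,-530,40],1],[[0,0,-0.421],[-399,-530,40],1],[[0,0,-0.421],[-399,-530,40],1],[[0,0,-0.421],[-399,-530,40],1],[[0,0,-0.421],[-399,-530,40],1],[[0,0,-0.421],[-399,-530,40],1],[[0,0,-0.421],[-399,-530,40],1],[[0,0,-0.421],[-399,-530,40],1],[[0,0,-0.421],[-399,-530,40],1]]}}

```text
time: 1.1
tcp_pos: [0.3739, 0.1607, 0.2303]
tool_rot: [0.0, -0.044, 0.999, 0.0]
ft_force: [0.5, 1.3, -0.3]
grip_width: 1.001
grip_force: 0.0
```

```bash
python3 g.py -112 12 200 -112 12 42
```

```text
t 1.1 tcp jig [-148.5  171.7  230.3] F jig [ 0.7  1.3 -0.3] open 1.0
turn [0.     0.0002 0.0003]
[-112.0, 12.0, 200.0] shift [ -36.4 -159.7   30.3]
[-112.0, 12.0, 42.0] shift [ -36.4 -159.7  188.3]
```

Call:
{"op": "arm_command", "data": {"series": [[[0,0,0],[-36,-160,30],1],[[0,0,0],[-36,-160,30],1],[[0,0,0],[-36,-160,30],1],[[0,0,0],[-36,-160,30],1],[[0,0,0],[-36,-160,30],1],[[0,0,0],[-36,-160,70],1],[[0,0,0],[-36,-160,110],1],[[0,0,0],[-36,-160,130],1],[[0,0,0],[-36,-160,130],1],[[0,0,0],[-36,-160,130],1]]}}

```text
time: 1.93
tcp_pos: [0.4225, 0.0069, 0.0996]
tool_rot: [-0.002, -0.044, 0.999, 0.0]
ft_force: [0.3, -1.0, -0.0]
grip_width: 1.0
grip_force: 0.0
```

```bash
python3 g.py -112 12 42
```

```text
t 1.93 tcp jig [-113.5   14.2   99.6] F jig [ 0.2 -1.  -0. ] open 1.0
turn [ 0.0007 -0.0037 -0.    ]
[-112.0, 12.0, 42.0] shift [-1.7 -2.2 57.6]
```

Call:
{"op": "arm_command", "data": {"series": [[[0,0,0],[-2,-2,35],1],[[0,0,0],[-2,-2,57],1],[[0,0,0],[-2,-2,57],1],[[0,0,0],[-2,-2,57],1],[[0,0,0],[-10,-2,57],1],[[0,0,0],[-16,-2,57],1],[[0,0,0],[-22,-2,57],1],[[0,0,0],[-28,-2,57],1],[[0,0,0],[-34,-2,57],1],[[0,0,0],[-40,-2,57],1],[[0,0,0],[-46,-2,57],1],[[0,0,0],[-52,-2,57],1]]}}

```text
time: 2.93
tcp_pos: [0.4762, 0.009, 0.0435]
tool_rot: [-0.0, -0.044, 0.999, 0.0]
ft_force: [-3.2, -0.7, 2.7]
grip_width: 1.001
grip_force: 1.9
```

```bash
python3 g.py -20 12 42; python3 - <<'E'
from h import *
c=optics.capture("side"); cv2.imwrite("pics/side1.png",cv2.resize(c["image"][140:295,240:420,::-1],None,fx=3.8,fy=3.8,interpolation=cv2.INTER_CUBIC))
E
```

```text
t 2.93 tcp jig [-59.8  11.5  43.5] F jig [-3.3 -0.4  2.7] open 1.0
turn [ 0.0001 -0.0008 -0.0003]
[-20.0, 12.0, 42.0] shift [-39.8   0.5   1.5]
```

View pics/side1.png

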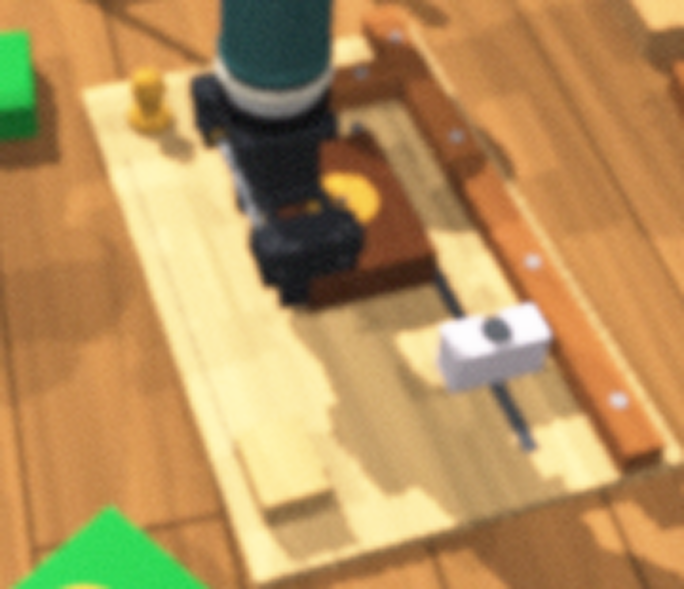

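The fingers hold the base's near long side, the base is squaring up, and its right end is clear of the stop (stop disc at about (497,330) in the crop). I'll keep pushing.

Call:
{"op": "arm_command", "data": {"series": [[[0,0,0],[-5,0,1],1],[[0,0,0],[-10,0,1],1],[[0,0,0],[-15,0,1],1],[[0,0,0],[-20,0,1],1],[[0,0,0],[-25,0,1],1],[[0,0,0],[-30,0,1],1],[[0,0,0],[-34,0,1],1],[[0,0,0],[-37,0,1],1],[[0,0,0],[-40,0,1],1],[[0,0,0],[-42,0,1],1],[[0,0,0],[-44,0,1],1],[[0,0,0],[-45,0,1],1]]}}

```text
time: 3.98
tcp_pos: [0.521, 0.0129, 0.0427]
tool_rot: [0.0, -0.044, 0.999, -0.0]
ft_force: [-2.2, -0.7, 1.7]
grip_width: 0.998
grip_force: 1.4
```

```bash
python3 g.py -9 12 42
```

```text
t 3.98 tcp jig [-14.9  11.5  42.7] F jig [-2.3 -0.5  1.7] open 1.0
turn [-0.      0.0001 -0.0003]
[-9.0, 12.0, 42.0] shift [-5.9  0.5  0.7]
```

Call:
{"op": "arm_command", "data": {"series": [[[0,0,0],[-2,0,0],1],[[0,0,0],[-3,0,0],1],[[0,0,0],[-4,0,0],1],[[0,0,0],[-5,0,0],1],[[0,0,0],[-6,0,0],1],[[0,0,0],[-6,0,0],1]]}}

```text
time: 4.48
tcp_pos: [0.5254, 0.0133, 0.0425]
tool_rot: [-0.002, -0.044, 0.999, -0.0]
ft_force: [-7.8, -1.4, 5.5]
grip_width: 1.001
grip_force: 3.5
```

Call:
{"op": "arm_command", "data": {"series": [[[0,0,0],[-1,0,0],1],[[0,0,0],[-2,0,0],1],[[0,0,0],[-2,0,0],1],[[0,0,0],[-2,0,0],1]]}}

```text
time: 4.82
tcp_pos: [0.5254, 0.0133, 0.0423]
tool_rot: [-0.004, -0.044, 0.999, -0.0]
ft_force: [-12.3, -1.5, 9.4]
grip_width: 1.001
grip_force: 6.0
```

```bash
python3 g.py -9 12 42
```

```text
t 4.82 tcp jig [-10.4  11.6  42.3] F jig [-12.4  -0.4   9.4] open 1.0
turn [ 0.0001 -0.0072  0.0002]
[-9.0, 12.0, 42.0] shift [-1.4  0.4  0.3]
```

Flush against the fence: the push force climbed while the TCP stayed put. Next I back off and go behind the sliding stop with the fingers shut.

Call:
{"op": "arm_command", "data": {"series": [[[0,0,0],[8,0,0],1],[[0,0,0],[22,0,0],1],[[0,0,0],[25,0,-30],0],[[0,0,0],[25,0,-70],-1],[[0,0,0],[25,0,-75],-1],[[0,0,0],[-20,-40,-75],-1],[[0,0,0],[-40,-80,-75],-1],[[0,0,0],[-55,-120,-75],-1],[[0,0,0],[-65,-160,-75],-1],[[0,0,0],[-65,-200,-75],-1],[[0,0,0],[-65,-207,-75],-1],[[0,0,0],[-65,-207,-75],-1]]}}

```text
time: 5.82
tcp_pos: [0.6139, -0.1926, 0.1183]
tool_rot: [0.002, -0.042, 0.999, -0.002]
ft_force: [0.2, 1.2, -0.5]
grip_width: 0.268
grip_force: 0.0
```

```bash
python3 g.py 55 -195 45
```

```text
t 5.82 tcp jig [  59.7 -201.3  118.3] F jig [ 0.3  1.2 -0.5] open 0.27
turn [-0.0036  0.0045 -0.0044]
[55.0, -195.0, 45.0] shift [ 5.   6.5 73.3]
```

Call:
{"op": "arm_command", "data": {"series": [[[0,0,0],[3,0,0],-1],[[0,0,0],[3,0,0],-1],[[0,0,0],[3,0,0],-1],[[0,0,0],[3,0,0],-1],[[0,0,0],[3,0,30],-1],[[0,0,0],[3,0,60],-1],[[0,0,0],[3,0,73],-1],[[0,0,0],[3,0,73],-1],[[0,0,0],[3,0,73],-1]]}}

```text
time: 6.57
tcp_pos: [0.6078, -0.1863, 0.044]
tool_rot: [-0.001, -0.044, 0.999, 0.0]
ft_force: [0.0, -0.7, 0.7]
grip_width: 0.008
grip_force: 0.0
```

```bash
python3 g.py 55 -165 45
```

```text
t 6.57 tcp jig [  54.2 -194.5   44. ] F jig [-0.  -0.7  0.7] open 0.01
turn [ 0.001  -0.002   0.0007]
[55.0, -165.0, 45.0] shift [-0.8 29.5 -1. ]
```

Call:
{"op": "arm_command", "data": {"series": [[[0,0,0],[0,10,0],-1],[[0,0,0],[0,18,0],-1],[[0,0,0],[0,25,0],-1],[[0,0,0],[0,32,0],-1],[[0,0,0],[0,39,0],-1],[[0,0,0],[0,46,0],-1],[[0,0,0],[0,53,0],-1],[[0,0,0],[0,60,0],-1],[[0,0,0],[0,67,0],-1],[[0,0,0],[0,74,0],-1],[[0,0,0],[0,80,0],-1],[[0,0,0],[0,84,0],-1]]}}

```text
time: 7.57
tcp_pos: [0.6013, -0.1028, 0.0447]
tool_rot: [0.0, -0.044, 0.999, 0.0]
ft_force: [1.8, -2.7, 1.5]
grip_width: 0.004
grip_force: 1.1
```

Call:
{"op": "arm_command", "data": {"series": [[[0,0,0],[0,4,0],-1],[[0,0,0],[0,8,0],-1],[[0,0,0],[0,12,0],-1],[[0,0,0],[0,16,0],-1],[[0,0,0],[0,20,0],-1],[[0,0,0],[0,25,0],-1],[[0,0,0],[0,30,0],-1],[[0,0,0],[0,35,0],-1],[[0,0,0],[0,40,0],-1],[[0,0,0],[0,45,0],-1],[[0,0,0],[0,50,0],-1],[[0,0,0],[0,54,0],-1]]}}

```text
time: 8.57
tcp_pos: [0.5964, -0.0492, 0.0446]
tool_rot: [0.0, -0.044, 0.999, 0.0]
ft_force: [1.8, -4.4, 1.6]
grip_width: 0.002
grip_force: 2.3
```

```bash
python3 g.py 55 -38 45
```

```text
t 8.57 tcp jig [ 54.9 -56.9  44.6] F jig [ 1.4 -4.5  1.6] open 0.0
turn [ 0.      0.0001 -0.0001]
[55.0, -38.0, 45.0] shift [-0.1 18.9 -0.4]
```

Call:
{"op": "arm_command", "data": {"series": [[[0,0,0],[0,4,0],-1],[[0,0,0],[0,7,0],-1],[[0,0,0],[0,10,0],-1],[[0,0,0],[0,12,0],-1],[[0,0,0],[0,14,0],-1],[[0,0,0],[0,16,0],-1],[[0,0,0],[0,17,0],-1],[[0,0,0],[0,17,0],-1]]}}

```text
time: 9.23
tcp_pos: [0.5949, -0.0325, 0.0446]
tool_rot: [-0.0, -0.044, 0.999, 0.0]
ft_force: [1.9, -3.3, 1.9]
grip_width: 0.006
grip_force: 1.5
```

Call:
{"op": "arm_command", "data": {"series": [[[0,0,0],[0,1,0],-1],[[0,0,0],[0,2,0],-1],[[0,0,0],[0,3,0],-1],[[0,0,0],[0,3,0],-1]]}}

```text
time: 9.57
tcp_pos: [0.5947, -0.0298, 0.0446]
tool_rot: [-0.0, -0.044, 0.999, 0.0]
ft_force: [0.6, -3.0, 2.1]
grip_width: 0.008
grip_force: 1.9
```

```bash
python3 g.py 55 -38 45
```

```text
t 9.57 tcp jig [ 54.8 -37.4  44.6] F jig [ 0.3 -3.   2.1] open 0.01
turn [ 0.0001 -0.0001 -0.0004]
[55.0, -38.0, 45.0] shift [-0.2 -0.6 -0.4]
```

Call:
{"op": "arm_command", "data": {"series": [[[0,0,0],[0,1,0],-1],[[0,0,0],[0,2,0],-1],[[0,0,0],[0,3,0],-1],[[0,0,0],[0,3,0],-1],[[0,0,0],[0,3,0],-1]]}}

```text
time: 9.98
tcp_pos: [0.5944, -0.0267, 0.0446]
tool_rot: [-0.0, -0.044, 0.999, 0.0]
ft_force: [1.8, -4.1, 2.1]
grip_width: 0.003
grip_force: 1.8
```

Call:
{"op": "arm_command", "data": {"series": [[[0,0,0],[0,1,0],-1],[[0,0,0],[0,2,0],-1],[[0,0,0],[0,3,0],-1],[[0,0,0],[0,3,0],-1],[[0,0,0],[0,3,0],-1]]}}

```text
time: 10.4
tcp_pos: [0.5942, -0.0245, 0.0447]
tool_rot: [0.0, -0.044, 0.999, -0.001]
ft_force: [1.1, -6.4, 1.4]
grip_width: 0.008
grip_force: 3.6
```

```bash
python3 g.py 55 -38 45;python3 - <<'E'
from h import *
import pickle
c=optics.capture("side"); pickle.dump({k:(np.array(v)) for k,v in c.items()},open("s2.pkl","wb"))
cv2.imwrite("pics/side2.png",cv2.resize(c["image"][140:280,250:420,::-1],None,fx=4,fy=4,interpolation=cv2.INTER_CUBIC))
E
```

```text
t 10.4 tcp jig [ 54.8 -32.1  44.7] F jig [ 0.6 -6.5  1.4] open 0.01
turn [-0.0012 -0.      0.0002]
[55.0, -38.0, 45.0] shift [-0.2 -5.9 -0.3]
```

View pics/side2.png

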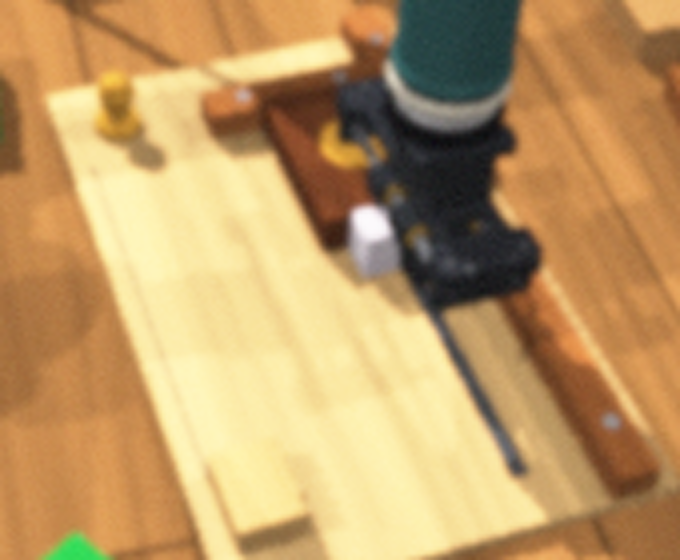

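The base appears hard by the end stop (around (262,100)), with the slide stop at its right end (around (370,240)). The force is only starting to rise, so I'll push a little more.

Call:
{"op": "arm_command", "data": {"series": [[[0,0,0],[0,1,0],-1],[[0,0,0],[0,2,0],-1],[[0,0,0],[0,3,0],-1],[[0,0,0],[0,3,0],-1],[[0,0,0],[0,3,0],-1]]}}

```text
time: 10.87
tcp_pos: [0.5942, -0.0244, 0.0447]
tool_rot: [0.0, -0.044, 0.999, -0.003]
ft_force: [2.0, -16.7, 0.9]
grip_width: 0.004
grip_force: 8.9
```

Call:
{"op": "arm_command", "data": {"series": [[[0,0,0],[0,-8,0],-1],[[0,0,0],[0,-15,0],-1],[[0,0,0],[0,-15,-40],-1],[[0,0,0],[0,-15,-75],-1],[[0,0,0],[40,-15,-75],0],[[0,0,0],[80,10,-75],1],[[0,0,0],[110,40,-75],1],[[0,0,0],[115,75,-75],1],[[0,0,0],[115,97,-75],1],[[0,0,0],[115,97,-75],1],[[0,0,0],[115,97,-75],1]]}}

```text
time: 11.78
tcp_pos: [0.47, 0.0669, 0.1193]
tool_rot: [-0.001, -0.045, 0.999, 0.0]
ft_force: [0.2, -0.6, 0.4]
grip_width: 0.511
grip_force: 0.0
```

```bash
python3 g.py -40 70 43;python3 - <<'E'
from h import *
import pickle
for n in("side","top"):
    c=optics.capture(n); pickle.dump({k:(np.array(v)) for k,v in c.items()},open(n+"3.pkl","wb"))
    im=c["image"][:,:,::-1]; im=im[140:280,250:420] if n=="side" else im[125:240,245:410]
    cv2.imwrite(f"pics/{n}3.png",cv2.resize(im,None,fx=4,fy=4,interpolation=cv2.INTER_CUBIC))
E
```

```text
t 11.78 tcp jig [-61.   69.8 119.3] F jig [ 0.1 -0.7  0.4] open 0.51
turn [ 0.0005 -0.0011  0.0027]
[-40.0, 70.0, 43.0] shift [-21.    0.1  76.3]
```

View pics/side3.png

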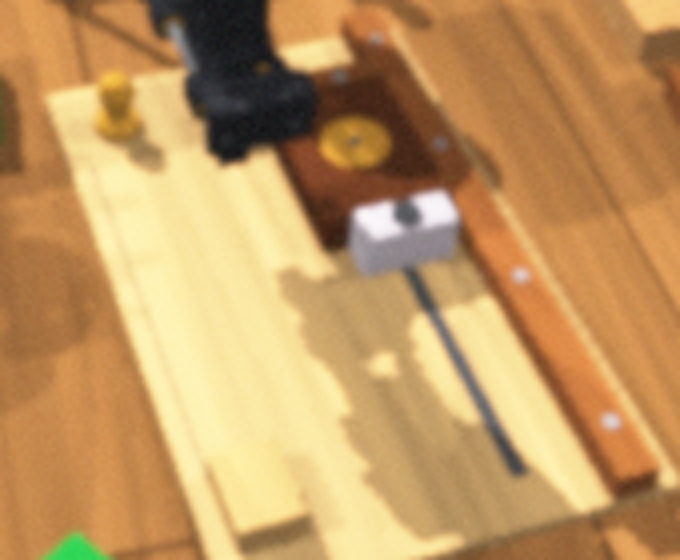

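The stop (disc about (405,213)) is against the base (brass disc about (354,142)), which sits in the corner. I'll press once more against the fence to be sure it is square.

Call:
{"op": "arm_command", "data": {"series": [[[0,0,0],[10,0,0],1],[[0,0,0],[10,0,30],1],[[0,0,0],[10,0,60],1],[[0,0,0],[10,0,76],1],[[0,0,0],[0,0,76],1],[[0,0,0],[-15,0,76],1],[[0,0,0],[-28,0,76],1],[[0,0,0],[-38,0,76],1],[[0,0,0],[-43,0,76],1],[[0,0,0],[-46,0,76],1],[[0,0,0],[-48,0,76],1],[[0,0,0],[-49,0,76],1]]}}

```text
time: 12.88
tcp_pos: [0.5197, 0.0699, 0.0438]
tool_rot: [-0.0, -0.044, 0.999, -0.0]
ft_force: [0.5, 0.7, 0.4]
grip_width: 1.0
grip_force: 0.0
```

Call:
{"op": "arm_command", "data": {"series": [[[0,0,0],[-1,0,0],1],[[0,0,0],[-2,0,0],1],[[0,0,0],[-3,0,0],1],[[0,0,0],[-3,0,0],1],[[0,0,0],[-3,0,0],1]]}}

```text
time: 13.3
tcp_pos: [0.5201, 0.0701, 0.0431]
tool_rot: [-0.003, -0.044, 0.999, -0.0]
ft_force: [-6.3, -0.9, 4.8]
grip_width: 1.001
grip_force: 3.1
```

```bash
python3 g.py -40 70 43
```

```text
t 13.3 tcp jig [-10.7  68.6  43.1] F jig [-6.3 -0.3  4.8] open 1.0
turn [-0.0003 -0.0051  0.0008]
[-40.0, 70.0, 43.0] shift [29.3  1.5  0.3]
```

Call:
{"op": "arm_command", "data": {"series": [[[0,0,0],[-2,0,0],1],[[0,0,0],[-3,0,0],1],[[0,0,0],[-3,0,0],1],[[0,0,0],[-3,0,0],1],[[0,0,0],[8,0,0],1],[[0,0,0],[25,0,0],1],[[0,0,0],[30,0,-40],0],[[0,0,0],[30,0,-75],-1],[[0,0,0],[0,-40,-75],-1],[[0,0,0],[-30,-80,-75],-1],[[0,0,0],[-65,-115,-75],-1],[[0,0,0],[-65,-122,-75],-1]]}}

```text
time: 14.3
tcp_pos: [0.601, -0.0474, 0.1199]
tool_rot: [0.002, -0.043, 0.999, -0.0]
ft_force: [0.7, 0.6, -0.4]
grip_width: 0.569
grip_force: 0.0
```

```bash
python3 g.py 55 -55 45
```

```text
t 14.3 tcp jig [ 59.6 -55.5 119.9] F jig [ 0.8  0.5 -0.4] open 0.57
turn [-0.0011  0.0047 -0.0005]
[55.0, -55.0, 45.0] shift [ 5.   0.6 74.9]
```

Call:
{"op": "arm_command", "data": {"series": [[[0,0,0],[2,-3,0],-1],[[0,0,0],[2,-3,0],-1],[[0,0,0],[2,-3,0],-1],[[0,0,0],[2,-3,0],-1],[[0,0,0],[2,-3,0],-1],[[0,0,0],[2,-3,0],-1],[[0,0,0],[2,-3,0],-1],[[0,0,0],[2,-3,35],-1],[[0,0,0],[2,-3,74],-1],[[0,0,0],[2,-3,74],-1],[[0,0,0],[2,5,74],-1],[[0,0,0],[2,12,74],-1]]}}

```text
time: 15.3
tcp_pos: [0.5955, -0.0333, 0.0457]
tool_rot: [0.0, -0.043, 0.999, 0.0]
ft_force: [-0.7, 0.3, 0.3]
grip_width: 0.005
grip_force: 0.0
```

Call:
{"op": "arm_command", "data": {"series": [[[0,0,0],[0,4,0],-1],[[0,0,0],[0,7,0],-1],[[0,0,0],[0,10,0],-1],[[0,0,0],[0,12,0],-1],[[0,0,0],[0,13,0],-1],[[0,0,0],[0,13,0],-1]]}}

```text
time: 15.8
tcp_pos: [0.5961, -0.024, 0.0471]
tool_rot: [0.002, -0.045, 0.999, -0.003]
ft_force: [0.0, -12.9, 2.8]
grip_width: 0.007
grip_force: 6.6
```

```bash
python3 g.py 55 -31.9 45
```

```text
t 15.8 tcp jig [ 56.7 -31.8  47.1] F jig [ -1.1 -12.8   2.8] open 0.01
turn [-0.006   0.0044  0.0016]
[55.0, -31.9, 45.0] shift [ 1.7 -0.1  2.1]
```

Stalled at the same place, so there is no gap. Retreating clear and checking.

Call:
{"op": "arm_command", "data": {"series": [[[0,0,0],[0,-8,0],-1],[[0,0,0],[0,-20,0],-1],[[0,0,0],[0,-20,-40],-1],[[0,0,0],[0,-20,-80],-1],[[0,0,0],[0,-20,-120],-1],[[0,0,0],[40,-20,-150],-1],[[0,0,0],[80,-20,-150],-1],[[0,0,0],[120,-20,-150],-1],[[0,0,0],[160,-20,-150],-1],[[0,0,0],[170,-20,-150],-1],[[0,0,0],[170,-20,-150],-1],[[0,0,0],[170,-20,-150],-1]]}}

```text
time: 16.8
tcp_pos: [0.427, -0.0559, 0.1955]
tool_rot: [0.001, -0.043, 0.999, -0.0]
ft_force: [-0.3, -0.1, 0.0]
grip_width: 0.003
grip_force: 0.0
```

```bash
python3 g.py;python3 - <<'E'
from h import *
c=optics.capture("top"); im=c["image"][125:240,245:410,::-1]
cv2.imwrite("pics/top4.png",cv2.resize(im,None,fx=4.8,fy=4.8,interpolation=cv2.INTER_CUBIC))
E
```

```text
t 16.8 tcp jig [-114.5  -48.8  195.5] F jig [-0.3 -0.1  0. ] open 0.0
turn [-0.0005  0.0029 -0.0011]
```

View pics/top4.png

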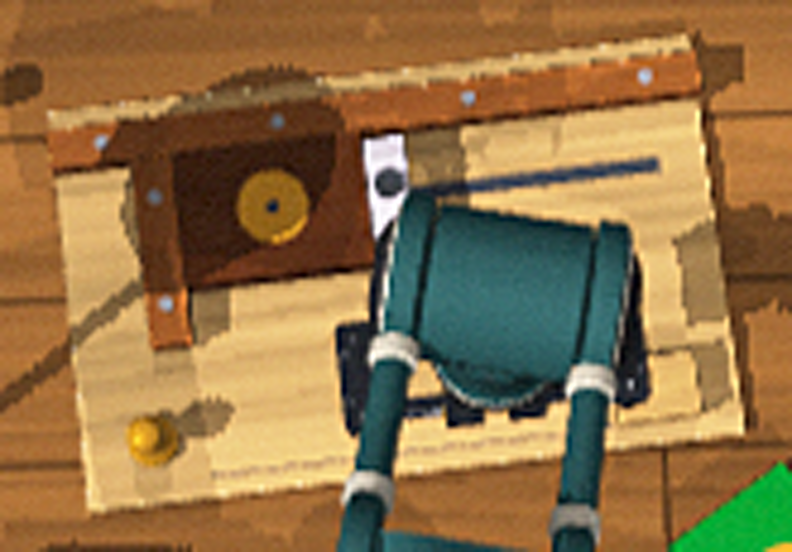

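The base is tight in the corner (brass disc at (273,206)), its end touches the stop (disc at (390,182)) with no visible gaps, and the bystanders are undisturbed. Handing in.

```bash
python3 -c "
from h import *
from m import tojig,onplane,t,T
print(tojig(onplane(T,*t(273,206),.048)),tojig(onplane(T,*t(390,182),.052)))
print(ctrl.hand_in())" | tail -2
```

```text
the job is handed in; nothing more can be done
None
```

The base is seated in the jig, flush to the fence and end stop with the sliding stop against its other end; I handed the job in at about 17 s, with no verdict returned, and the last top view showed no gaps, with the finial unmoved and the other bystanders never touched.

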